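# Clear the strip holder pile

### The arm

A 6-joint arm with a two-finger parallel gripper is mounted at the origin on the work surface. World frame = base frame: x ahead of the robot, y to its left, z up, the work surface at z = 0. Lengths are in m, angles in rad, forces in N, time in s.
With the tool pointing down it reaches from about 0.35 to 0.95 m from the base axis. Payload 17.4 kg.
Tool frame: the origin (TCP) lies at the very end of the fingers, on their centre line; the grasp point (between the pads) lies 19 mm behind it; z points along the fingers, y is the line along which they close (so a half turn about z gives the same grasp; the last joint's range is limited). The gripper opens to 93 mm and grips with 3 to 60 N. Pads are 15 mm wide; open, the fingers measure 128 mm over their backs; the gripper's body (75 mm by 188 mm) begins 65 mm behind the grasp point.
Start: joints at [1.258, 0.116, 1.442, -0, 1.584, -0.038], TCP at [0.183, 0.65, 0.189] pointing down, gripper open.
Joint ranges: [-2.83, 2.83], [-0.83, 2.19], [0.07, 2.5], [-1.14, 4.28], [0.01, 3], [-2.97, 2.97]. Speed limits (rad/s): [1.89, 1.89, 2.22, 3.14, 3.14, 3.14].

### API

Orientations are given as a 3x3 rotation matrix whose columns are the frame's x, y, z axes.
In Python, from bench import bot, snapshot, camera_info, silhouettes gives the robot as it stands. The module is installed in compiled form; this text tells all that it offers.
- The arm moves only by the tool move_arm, never from a script. Its argument "rows" is a list of rows, each an object with "angular": the turn, a rotation vector about the tool's x, y, z in degrees, a list of three; "linear": the shift along the tool's x, y, z in mm, a list of three; "jaw": the finger opening in mm, from 0 to 93. In form: [{"angular": [rx, ry, rz], "linear": [x, y, z], "jaw": jaw}, ...]. A call has 1 to 10 rows; each row is the pose to reach, as a shift and turn from the pose commanded when the call began, along the tool's axes at that moment; what a row does not reach only later rows make up. A row lasts 1/12 s, in which the tool goes at most 41.7 mm and 7.16 degrees, less where a joint would pass 70% of its speed; a pose out of reach is approached as far as the arm can. A call with a gripper value outside its range is refused whole. The fingers move at their own pace and stop on an object; "grip_force" is the grip in N (left out, the last holds). Time passes only in rows, so rows that repeat a pose let the fingers close. It gives the time, the measured TCP pose, the force, the opening and the grip force at its end, in the units of the state.
- bot.read_state(): the state, without advancing time (a new reading comes with each control period).
- snapshot(name): name is "scene" or "side" or "wrist"; returns the picture (400x640x3 uint8, red, green, blue); there is no depth.
- camera_info(name): a dict with "camera_matrix" (3x3 intrinsics, pixels), "k1" (the pictures are not rectified: a ray, as slopes to the right and down, at radius r is drawn at 1 + k1 r^2 times it, then the intrinsics apply), "origin" and "attitude" of the camera in the world. Camera axes: x right, y down, z forward; pixel columns grow to the right and rows downward; lengths in m; the calibration is good to about 2 mm. A picture is of the moment at which its call begins: read the wrist's pose just before it. camera_info takes no time and is no camera call; for the wrist camera it gives the pose at the moment of the call.
- bot.sign_off(): hands the job in; it is judged then, once.
Trained networks look in the newest picture that a camera, given by its name, has taken for a name from the list of things; names that differ only in an ending like _2 or _b are one class to them, and where a whole thing is asked for, a point or a joint stands for the part that bears it (a point fixed in the world has none). Each returns a list of dicts, best first, with "conf" (0 to 1); they miss things now and then, are a little off and sometimes report something else, mostly with a low value. They report only what shows in the picture. A call takes as long as a camera call. They do not tell look-alikes from the thing itself.
- silhouettes(camera, thing): "mask" (400x640 bool, what is visible of it) and "centre" ([column, row] in pixels, amid what is visible of it).
The state is a dict: "clock": time; "joint_pos": joint angles; "joint_velocities": joint speeds; "tau": joint torques, N m; "ee_pos": TCP position; "ee_rot": TCP orientation; "force": force on the tool from outside, world axes, zero at the start; "ft_torque": the same for the moment, N m; "width": finger opening in m; "finger_force": force on a finger pad.
Only numpy, scipy, OpenCV 4.12 (cv2) and the standard library are available. Lean on these libraries where they do the work, as an engineer would, in place of code of your own. Each camera call takes 0.05 s, during which the arm holds its last target. There are 200 camera calls.

### The job

Take the pile apart from the top down, one thing at a time, each put away before the next is taken: lay the stapler lengthwise on the ribbed rubber mat, then the short, the medium and finally the long strip holder, each flat and straight between the end stops of the aluminium bay that matches its length. Either way round will do. Do not shift the ashtray or the microphone, and leave everything put down and let go.

Things in the scene. Friction and masses are not known exactly. Their poses are not given: they have to be found in the camera images.
- stapler: Chrome desk stapler with a black foot, lying across the top of the pile: 112 mm long (its x axis), 42 mm high. The foot is 34 mm wide and 8 mm high; the chrome body above it is 24 mm wide (y), 100 mm long, from 10 to 42 mm above the underside: grip it there across its width. About 0.24 kg. Origin: centre of the underside.
- holder_short: Cream plastic flight strip holder with a white paper strip on top: a flat solid bar 95 mm long (its x axis), 30 mm wide (y), 18 mm high, flat on top and underneath. Origin: centre of the underside. It lies under the stapler, on the medium holder.
- holder_medium: Cream plastic flight strip holder with a white paper strip on top: a flat solid bar 140 mm long (its x axis), 30 mm wide (y), 18 mm high, flat on top and underneath. Origin: centre of the underside. It lies under the short holder, on the long one.
- holder_long: Cream plastic flight strip holder with a white paper strip on top: a flat solid bar 190 mm long (its x axis), 30 mm wide (y), 18 mm high, flat on top and underneath. Origin: centre of the underside. It is the bottom of the pile and lies on the console. The three holders lie roughly parallel, so their ends show in steps, and weigh about 50, 75 and 100 g.
- bay_short: Fixed aluminium strip bay, open along both long sides: a plate 4 mm thick and 46 mm wide (y), 115 mm long between two upright dark steel end stops (each 4 mm thick, rising to 14 mm above the console), so that the 95 mm holder lies between them with 10 mm to spare at each end. x axis along its length. Origin: centre of the underside, so a holder lying in it has its underside 4 mm above this point.
- bay_medium: Fixed aluminium strip bay, open along both long sides: a plate 4 mm thick and 46 mm wide (y), 160 mm long between two upright dark steel end stops (each 4 mm thick, rising to 14 mm above the console), so that the 140 mm holder lies between them with 10 mm to spare at each end. x axis along its length. Origin: centre of the underside, so a holder lying in it has its underside 4 mm above this point.
- bay_long: Fixed aluminium strip bay, open along both long sides: a plate 4 mm thick and 46 mm wide (y), 210 mm long between two upright dark steel end stops (each 4 mm thick, rising to 14 mm above the console), so that the 190 mm holder lies between them with 10 mm to spare at each end. x axis along its length. Origin: centre of the underside, so a holder lying in it has its underside 4 mm above this point.
- stapler_mat: Fixed black ribbed rubber mat, the stapler's place: 130 mm long (x axis), 54 mm wide (y), 4 mm thick. Origin: centre of the underside, so the stapler on it has its underside 4 mm above this point.
- ashtray: Squat green glass ashtray, 86 mm across and 30 mm high, on the far side of the work; leave alone. Origin: centre of the underside.
- microphone: Black bakelite desk microphone on a round foot 90 mm across, 125 mm high, on the far side of the work; leave alone. Origin: centre of the underside.
Mind the look-alikes: they are no part of the job. Of the things like the stapler, leave any that is green, orange or turquoise; of the rest the larger one is meant.

How it is judged:
By the outcome, as a careful person would: the job done as asked, in the order asked, and still so for the second after the job is handed in, with the robot touching nothing.
It also fails if it takes over 120 s, if anything falls off the work surface, if the arm or the gripper's body presses on something with over 40 N, if the wrist force passes 120 N, or if a joint passes its speed limit or range.

## Working session

There is one attempt and no reset: what is moved stays moved. The work goes in short steps, Python scripts to look and compute and a tool call to move; the robot and the scene stay as the last step left them, time stands still between calls to the robot, and variables do not carry over. Pictures are saved under pics/ and viewed, at most 14 in all, crops included, and the job is handed in when it is done.

Besides the shell and the picture viewer there is one more tool, called after "Request:" as a command line: name --argument value ..., lists and objects as JSON in quotes. move_arm: Moves the arm, as the interface text tells. Its arguments: {"type":"object","properties":{"rows":{"type":"array"},"grip_force":{"type":"number"}},"required":["rows"]}

```bash
mkdir -p pics; python3 - <<'E'
from bench import bot,snapshot,camera_info
import cv2
for n in("scene","side","wrist"):
    im=snapshot(n);cv2.imwrite(f"pics/{n}0.png",im[:,:,::-1]);c=camera_info(n);print(n,c)
s=bot.read_state();print(s)
E
```

```text
scene {'camera_matrix': array([[409.24898277,   0.        , 312.76260733],
       [  0.        , 409.24898277, 201.46389313],
       [  0.        ,   0.        ,   1.        ]]), 'k1': -0.08607173176311393, 'origin': array([ 1.02610175, -0.05335803,  0.78565977]), 'attitude': array([[ 0.1653469 ,  0.82187799, -0.54513941],
       [ 0.98611116, -0.14655015,  0.07815263],
       [-0.01565833, -0.55049035, -0.83469467]])}
side {'camera_matrix': array([[472.89444323,   0.        , 316.02298127],
       [  0.        , 472.89444323, 200.85182238],
       [  0.        ,   0.        ,   1.        ]]), 'k1': 0.021505331606948445, 'origin': array([0.28141383, 0.65873736, 0.97337598]), 'attitude': array([[-0.93112066, -0.28253791,  0.2306223 ],
       [-0.36464712,  0.73306254, -0.57415311],
       [-0.00684054, -0.61870158, -0.78559631]])}
wrist {'camera_matrix': array([[293.35394028,   0.        , 319.23972271],
       [  0.        , 293.35394028, 198.36189898],
       [  0.        ,   0.        ,   1.        ]]), 'k1': 0.014465093279466948, 'origin': array([0.11070344, 0.66929343, 0.38334458
[... 287 characters left out ...]
0, -3.78050597e-02]), 'joint_velocities': array([-1.64831887e-03, -2.07306687e-03, -2.23105459e-03,  1.22554435e-03,
       -8.24776613e-04, -4.76410170e-05]), 'tau': array([ 1.53140012e-03, -7.21763062e+01, -6.22949409e+01,  7.81151606e-02,
        2.24134850e-02, -9.49203741e-05]), 'ee_pos': array([0.18310908, 0.64951031, 0.18818233]), 'ee_rot': array([[-9.62481425e-01,  2.71347410e-01, -3.00315311e-04],
       [ 2.71347568e-01,  9.62481068e-01, -8.31111680e-04],
       [ 6.35277997e-05, -8.81419383e-04, -9.99999610e-01]]), 'force': array([-0.13575821, -0.79369298, -0.015464  ]), 'ft_torque': array([ 0.03020615, -0.02512947, -0.01495318]), 'finger_force': 0.0, 'width': 0.09279575891506515}
```

View pics/scene0.png

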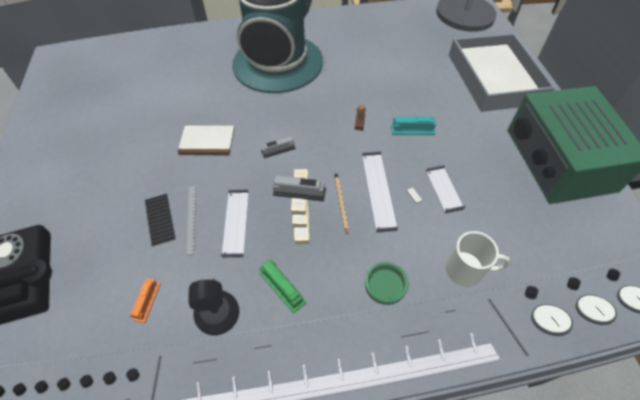

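View pics/side0.png

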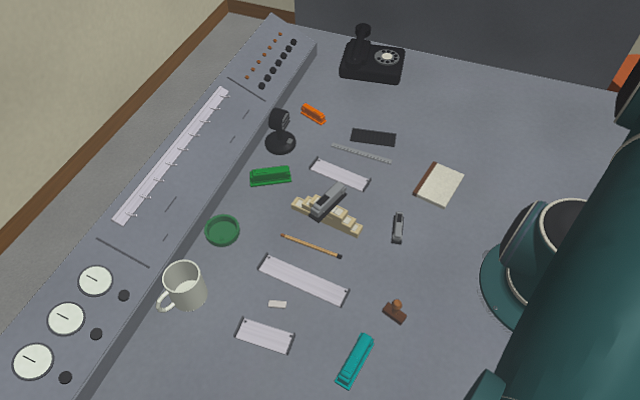

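The scene picture shows two chrome staplers. The larger lies on the pile at scene (299,187) and the smaller on the desk at (278,146). The orange (145,300), green (282,285) and turquoise (413,125) ones are excluded. The one meant is at (299,187), because it is the larger and lies on the pile. The bays are long (379,190), medium (235,222) and short (445,188), and the mat is at (160,218).

```bash
cat > h.py <<'E'
import numpy as np,cv2
from scipy.optimize import minimize
from bench import bot,snapshot,camera_info,silhouettes
def proj(ci,P):
    q=(np.asarray(P)-ci["origin"])@ci["attitude"]; s=q[:,:2]/q[:,2:]
    s=s*(1+ci["k1"]*(s**2).sum(1,keepdims=True)); K=ci["camera_matrix"]
    return s@K[:2,:2].T+K[:2,2]
def plane(ci,uv,z):
    K=ci["camera_matrix"]; d=(np.atleast_2d(uv).astype(float)-K[:2,2])/np.diag(K)[:2]; s=d.copy()
    for _ in range(8): s=d/(1+ci["k1"]*(s**2).sum(1,keepdims=True))
    r=np.c_[s,np.ones(len(s))]@ci["attitude"].T
    return (ci["origin"]+r*((z-ci["origin"][2])/r[:,2])[:,None])[:,:2]
def bar(l,w=.03,h=.018): return [(l,w,0,h)]
def bay(l): return [(l,.046,0,.004)]+[(.004,.046,0,.014,s*(l/2+.002)) for s in(-1,1)]
M=dict(stapler=[(.112,.034,0,.008),(.1,.024,.010,.042)],holder_short=bar(.095),holder_medium=bar(.14),holder_long=bar(.19),
 bay_short=bay(.115),bay_medium=bay(.16),bay_long=bay(.21),stapler_mat=[(.13,.054,0,.004)])
def render(ci,boxes,p,z0,S=4):
    m=np.zeros((400*S//2,640*S//2),np.uint8);c,s=np.cos(p[2]),np.sin(p[2])
    for b in boxes:
        o=b[4] if len(b)>4 else 0
        P=np.array([[o+i*b[0]/2,j*b[1]/2,k] for i in(-1,1) for j in(-1,1) for k in b[2:4]])
        W=np.c_[p[0]+c*P[:,0]-s*P[:,1],p[1]+s*P[:,0]+c*P[:,1],z0+P[:,2]]
        uv=(proj(ci,W)+.5)*S/2-.5
        cv2.fillConvexPoly(m,cv2.convexHull(np.round(uv*16).astype(np.int32)),1,shift=4)
    return m>0
def up(m): return cv2.resize(m.astype(np.uint8),None,fx=2,fy=2,interpolation=cv2.INTER_NEAREST)>0
def fit(name,views,z0,p0):
    """views: list of (ci,mask)"""
    vs=[(c,up(m)) for c,m in views]
    def cost(p):
        r=0
        for c,m in vs:
            a=render(c,M[name],p,z0); r+=1-(a&m).sum()/max(1,(a|m).sum())
        return r/len(vs)
    best=None
    for d in (0,.3,-.3):
        q=np.array(p0)+[0,0,d]
        for step in(.01,.004):
            R=minimize(cost,q,method="Nelder-Mead",options=dict(initial_simplex=q+np.vstack([np.zeros(3),np.diag([step,step,step*12])]),xatol=1e-5,fatol=1e-5));q=R.x
        if best is None or R.fun<best.fun: best=R
    return best.x,1-best.fun
def look(cam,thing,ci,near=None):
    L=[d for d in silhouettes(cam,thing)]
    if near is not None: L=[d for d in L if np.hypot(*(np.array(d["centre"])-near))<30]
    return L
def toolmove(R,p,target,yaw=None):
    "shift in tool mm to TCP target; turn about tool z (deg) so that tool y is along world angle yaw"
    s=R.T@(np.array(target)-p)*1000; a=None
    if yaw is not None:
        cur=np.arctan2(R[1,1],R[0,1]); d=(yaw-cur+np.pi/2)%np.pi-np.pi/2; a=-np.degrees(d)
    return s.round(1),a
E
cat > m1.py <<'E'
from h import *
near=dict(stapler=(299,187),bay_short=(445,188),bay_medium=(235,222),bay_long=(379,190),stapler_mat=(160,218))
cs={n:camera_info(n) for n in("scene","side")}
for n in cs: snapshot(n)
for t,c in near.items():
    z0=.054 if t=="stapler" else 0
    w=plane(cs["scene"],c,z0+.01)[0]; nn={"scene":np.array(c),"side":proj(cs["side"],[[*w,z0+.01]])[0]}
    V=[];ps=[]
    for n in cs:
        L=look(n,t,cs[n],nn[n]); print(t,n,[(round(d["conf"],2),np.round(d["centre"]),d["mask"].sum()) for d in L])
        if L:
            m=L[0]["mask"];V.append((cs[n],m)); pts=plane(cs[n],np.argwhere(m)[:,::-1],z0+.01); ps.append(pts)
    u=np.linalg.svd(ps[0]-ps[0].mean(0),full_matrices=False)[2][0]
    p0=[*ps[0].mean(0),np.arctan2(u[1],u[0])]
    p,q=fit(t,V,z0,p0); print(t,p.round(4),round(q,3),"each",[ (fit(t,[v],z0,p)[0]).round(4) for v in V])
E
python3 m1.py; python3 -c "
import cv2
im=cv2.imread('pics/scene0.png')[130:260,230:370];cv2.imwrite('pics/c1.png',cv2.resize(im,None,fx=4,fy=4,interpolation=2))"
```

```text
stapler scene [(0.96, array([302., 187.]), np.int64(1061))]
stapler side [(0.61, array([327., 202.]), np.int64(723))]
stapler [ 0.5198 -0.0125  1.2833] 0.888 each [array([ 0.5183, -0.0113,  1.2517]), array([ 0.5187, -0.013 ,  1.2792])]
bay_short scene [(0.81, array([446., 187.]), np.int64(920))]
bay_short side [(0.66, array([261., 336.]), np.int64(1341))]
bay_short [0.5357 0.3299 0.0506] 0.924 each [array([0.534 , 0.3287, 0.0387]), array([0.5372, 0.3309, 0.0536])]
bay_medium scene [(0.61, array([236., 225.]), np.int64(1393))]
bay_medium side [(0.94, array([344., 174.]), np.int64(888))]
bay_medium [ 0.54   -0.1604 -0.1404] 0.94 each [array([ 0.5401, -0.1591, -0.1391]), array([ 0.5393, -0.161 , -0.1463])]
bay_long scene [(0.58, array([376., 192.]), np.int64(1629))]
bay_long side [(0.67, array([304., 281.]), np.int64(1759))]
bay_long [ 0.5107  0.1751 -0.0889] 0.953 each [array([ 0.5107,  0.1752, -0.0888]), array([ 0.5122,  0.1747, -0.0888])]
stapler_mat scene [(0.86, array([158., 220.]), np.int64(1116))]
stapler_mat side [(0.57, array([371., 136.]), np.int64(587))]
stapler_mat [ 0.4978 -0.3319  0.1856] 0.909 each [array([ 0.4978, -0.3315,  0.1806]), array([ 0.4983, -0.3332,  0.1736])]
```

View pics/c1.png

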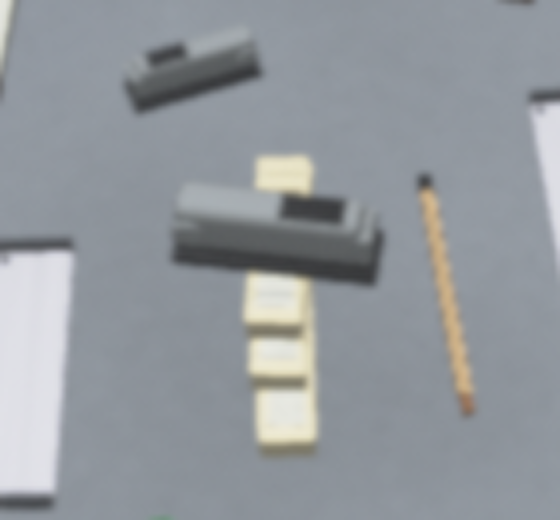

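The crop shows the big chrome stapler on top of the stepped strip holders, at crop (275,235). The smaller look-alike is at crop (190,70). Confirmed: I'll take the one on the pile. Next I move above it.

```bash
cat >> h.py <<'E'
from scipy.spatial.transform import Rotation as Ro
def go(x,y,z,yaw,pr=True):
    "yaw = world angle of tool y; picks the half turn with smaller joint 6"
    s=bot.read_state();R=s["ee_rot"];j1=np.arctan2(y,x)
    yaw=j1-((j1-yaw+np.pi/2)%np.pi-np.pi/2)
    Y=np.array([np.cos(yaw),np.sin(yaw),0]);Z=np.array([0,0,-1.]);T=np.c_[np.cross(Y,Z),Y,Z]
    print("go lin",(R.T@(np.array([x,y,z])-s["ee_pos"])*1000).round(1),"ang",np.degrees(Ro.from_matrix(R.T@T).as_rotvec()).round(1),"j6~",round(j1-yaw,2),"t",s["clock"])
E
python3 -c "
from h import *
go(.519,-.0125,.26,1.27-np.pi/2)"
```

```text
go lin [-502.9 -546.2  -71.2] ang [ 0.  -0.  91.5] j6~ 0.28 t 0.75
```

Request:
move_arm --rows '[{"angular": [0, 0, 91.5], "linear": [-503, -546, -71], "jaw": 70}, {"angular": [0, 0, 91.5], "linear": [-503, -546, -71], "jaw": 70}, {"angular": [0, 0, 91.5], "linear": [-503, -546, -71], "jaw": 70}, {"angular": [0, 0, 91.5], "linear": [-503, -546, -71], "jaw": 70}, {"angular": [0, 0, 91.5], "linear": [-503, -546, -71], "jaw": 70}, {"angular": [0, 0, 91.5], "linear": [-503, -546, -71], "jaw": 70}, {"angular": [0, 0, 91.5], "linear": [-503, -546, -71], "jaw": 70}, {"angular": [0, 0, 91.5], "linear": [-503, -546, -71], "jaw": 70}, {"angular": [0, 0, 91.5], "linear": [-503, -546, -71], "jaw": 70}, {"angular": [0, 0, 91.5], "linear": [-503, -546, -71], "jaw": 70}]' --grip_force 20

```text
clock: 1.58
ee_pos: [0.3712, 0.278, 0.2289]
ee_rot: [[-0.04, 0.999, 0.001], [0.999, 0.04, 0.001], [0.0, 0.001, -1.0]]
force: [0.7, -0.5, 0.8]
width: 0.07
finger_force: 0.0
```

```bash
python3 -c "
from h import *
go(.519,-.0125,.26,1.27-np.pi/2)"
```

```text
go lin [-296.2  136.1  -31.1] ang [ 0.  -0.  19.5] j6~ 0.28 t 1.5833
```

Request:
move_arm --rows '[{"angular": [0, 0, 19.5], "linear": [-296, 136, -31], "jaw": 70}, {"angular": [0, 0, 19.5], "linear": [-296, 136, -31], "jaw": 70}, {"angular": [0, 0, 19.5], "linear": [-296, 136, -31], "jaw": 70}, {"angular": [0, 0, 19.5], "linear": [-296, 136, -31], "jaw": 70}, {"angular": [0, 0, 19.5], "linear": [-296, 136, -31], "jaw": 70}, {"angular": [0, 0, 19.5], "linear": [-296, 136, -31], "jaw": 70}, {"angular": [0, 0, 19.5], "linear": [-296, 136, -31], "jaw": 70}, {"angular": [0, 0, 19.5], "linear": [-296, 136, -31], "jaw": 70}, {"angular": [0, 0, 19.5], "linear": [-296, 136, -31], "jaw": 70}, {"angular": [0, 0, 19.5], "linear": [-296, 136, -31], "jaw": 70}]'

```text
clock: 2.42
ee_pos: [0.5207, -0.0111, 0.2592]
ee_rot: [[0.293, 0.956, -0.001], [0.956, -0.293, 0.0], [-0.0, -0.001, -1.0]]
force: [0.3, 1.3, -0.4]
width: 0.07
finger_force: 0.0
```

```bash
cat > w.py <<'E'
import sys
from h import *
# wrist look: name z0 x y yaw
def wl(t,z0,p0,pic=None,cam="wrist"):
    ci=camera_info(cam);im=snapshot(cam)
    L=silhouettes(cam,t); print([(round(d["conf"],2),np.round(d["centre"]),int(d["mask"].sum())) for d in L])
    e=proj(ci,[[p0[0],p0[1],z0+.01]])[0]
    print("expected",e.round())
    L=[d for d in L if np.hypot(*(np.array(d["centre"])-e))<60]
    p=None
    if L: p,q=fit(t,[(ci,L[0]["mask"])],z0,p0);print(t,p.round(4),round(q,3))
    if pic:
        o=im[:,:,::-1].copy()
        if p is not None:
            cs,_=cv2.findContours(render(ci,M[t],p,z0,2).astype(np.uint8),0,1);cv2.drawContours(o,cs,-1,(0,0,255),1)
        cv2.imwrite(pic,o)
    return p
if __name__=="__main__":
    a=sys.argv; wl(a[1],float(a[2]),[float(v) for v in a[3:6]],a[6] if len(a)>6 else None)
    s=bot.read_state();print(s["clock"],s["ee_pos"].round(4))
E
python3 w.py stapler .054 .519 -.0125 1.27 pics/w1.png
```

```text
[(0.9, array([220., 215.]), 1115), (0.66, array([451., 169.]), 2189), (0.64, array([121.,   8.]), 645)]
expected [318. 174.]
2.5167 [ 0.5201 -0.0092  0.2593]
```

View pics/w1.png

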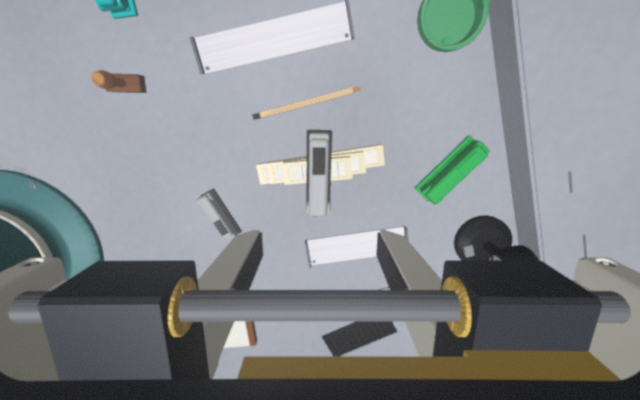

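The picture shows the stapler centred at (318,172), where I expected it, with its axis upright in the image and midway between the fingers. The network missed it, but the earlier fit holds. Descending.

```bash
python3 -c "
from h import *
go(.519,-.0125,.066,1.272-np.pi/2)"
```

```text
go lin [-3.500e+00 -1.000e-01  1.933e+02] ang [-0.  -0.   0.2] j6~ 0.27 t 2.5167
```

Request:
move_arm --rows '[{"angular": [0, 0, 0], "linear": [-3, 0, 40], "jaw": 70}, {"angular": [0, 0, 0], "linear": [-3, 0, 80], "jaw": 70}, {"angular": [0, 0, 0], "linear": [-3, 0, 115], "jaw": 70}, {"angular": [0, 0, 0], "linear": [-3, 0, 145], "jaw": 70}, {"angular": [0, 0, 0], "linear": [-3, 0, 168], "jaw": 70}, {"angular": [0, 0, 0], "linear": [-3, 0, 184], "jaw": 70}, {"angular": [0, 0, 0], "linear": [-3, 0, 192], "jaw": 70}, {"angular": [0, 0, 0], "linear": [-3, 0, 192], "jaw": 70}]'

```text
clock: 3.18
ee_pos: [0.5185, -0.0114, 0.0661]
ee_rot: [[0.289, 0.957, -0.002], [0.957, -0.289, 0.0], [-0.0, -0.002, -1.0]]
force: [0.3, -0.2, -0.3]
width: 0.07
finger_force: 0.0
```

Request:
move_arm --rows '[{"angular": [0, 0, 0], "linear": [0, 0, 0], "jaw": 40}, {"angular": [0, 0, 0], "linear": [0, 0, 0], "jaw": 30}, {"angular": [0, 0, 0], "linear": [0, 0, 0], "jaw": 24}, {"angular": [0, 0, 0], "linear": [0, 0, 0], "jaw": 15}, {"angular": [0, 0, 0], "linear": [0, 0, 0], "jaw": 15}, {"angular": [0, 0, 0], "linear": [0, 0, 0], "jaw": 15}, {"angular": [0, 0, 0], "linear": [0, 0, 0], "jaw": 15}]' --grip_force 20

```text
clock: 3.77
ee_pos: [0.5196, -0.0126, 0.0676]
ee_rot: [[0.29, 0.957, 0.0], [0.957, -0.29, -0.0], [0.0, 0.0, -1.0]]
force: [0.9, 0.2, -0.7]
width: 0.0278
finger_force: 0.0
```

Request:
move_arm --rows '[{"angular": [0, 0, 0], "linear": [0, 0, 0], "jaw": 15}, {"angular": [0, 0, 0], "linear": [0, 0, 0], "jaw": 15}, {"angular": [0, 0, 0], "linear": [0, 0, 0], "jaw": 15}, {"angular": [0, 0, 0], "linear": [0, 0, 0], "jaw": 15}]' --grip_force 25

```text
clock: 4.1
ee_pos: [0.5195, -0.0125, 0.0674]
ee_rot: [[0.29, 0.957, 0.0], [0.957, -0.29, -0.0], [0.0, 0.0, -1.0]]
force: [0.3, -0.3, -0.3]
width: 0.0154
finger_force: 0.0
```

```bash
python3 -c "
from h import *
go(.4978,-.332,.2,.18-np.pi/2)"
```

```text
go lin [-312.    71.9 -132.6] ang [ 0.  -0.  62.8] j6~ 0.8 t 4.1
```

The fingers closed on nothing. Looking.

```bash
python3 -c "
from h import *
im=np.hstack([cv2.resize(snapshot('scene')[120:270,220:380],None,fx=2.5,fy=2.5,interpolation=2),cv2.resize(snapshot('side')[140:290,270:430],None,fx=2.5,fy=2.5,interpolation=2)])
cv2.imwrite('pics/d1.png',im[:,:,::-1])"
```

```text
(no output)
```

View pics/d1.png

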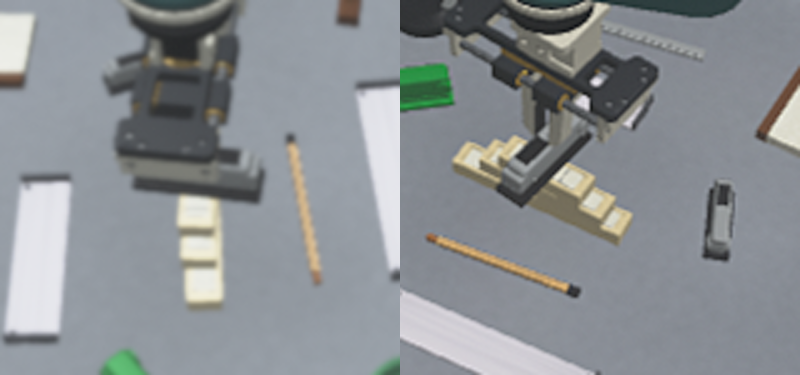

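```bash
python3 -c "
from h import *
s=bot.read_state();print(s['width'],s['finger_force'],s['ee_pos'],s['joint_pos'])
R=s['ee_rot'];T=s['ee_pos']
O=[]
for n,(r,c) in dict(scene=(120,220),side=(100,250)).items():
    ci=camera_info(n);im=snapshot(n)
    L=look(n,'stapler',ci,proj(ci,[[.519,-.0125,.07]])[0])
    S=5;o=cv2.resize(im[r:r+110,c:c+80+0 if 0 else c+150],None,fx=S,fy=S,interpolation=2)[:,:,::-1].copy()
    f=lambda P:[tuple(int(v) for v in ((q-[c,r])+.5)*S) for q in proj(ci,P)]
    for k in(-1,1):
        a=f([T+R[:,1]*k*.008,T+R[:,1]*k*.008-R[:,2]*.04]);cv2.line(o,a[0],a[1],(0,0,255),1)
    for z,col in((.054,(0,255,0)),(.062,(0,255,0)),(.096,(255,0,0))):
        y=1.27;u=np.array([np.cos(y),np.sin(y),0]);v=np.array([-u[1],u[0],0]);w=.017 if z<.09 else .012;l=.056 if z<.09 else .05
        C=np.array([.519,-.0125,z]);cv2.polylines(o,[np.array(f([C+u*l+v*w,C+u*l-v*w,C-u*l-v*w,C-u*l+v*w]))],True,col,1)
    print(n,[(round(d['conf'],2),d['mask'].sum()) for d in L]); O.append(o)
cv2.imwrite('pics/d2.png',cv2.resize(np.vstack(O),None,fx=.545,fy=.545,interpolation=3))
cv2.imwrite('pics/d3.png',O[1])
"
```

```text
0.015271515302004804 0.0 [ 0.51948358 -0.01249026  0.06743263] [-7.31201221e-02 -1.67618723e-01  1.91846655e+00 -1.84087615e-05
  1.39072505e+00  2.21187115e-01]
scene [(0.75, np.int64(579))]
side [(0.98, np.int64(546))]
```

View pics/d3.png

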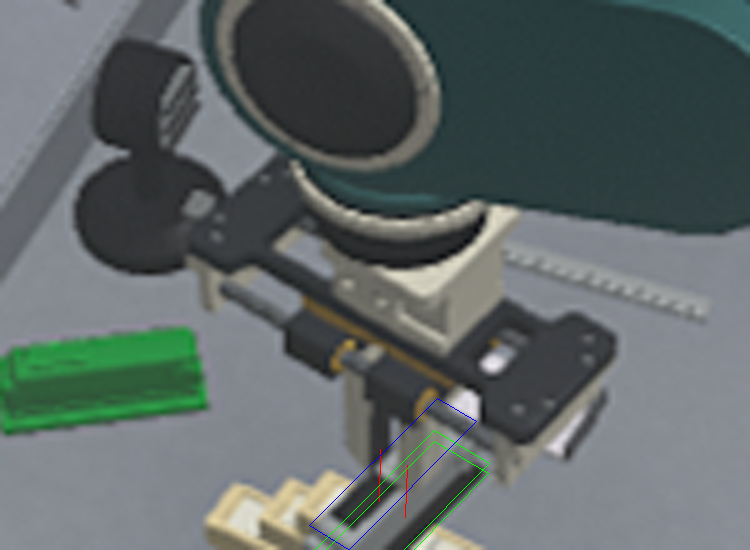

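View pics/d2.png

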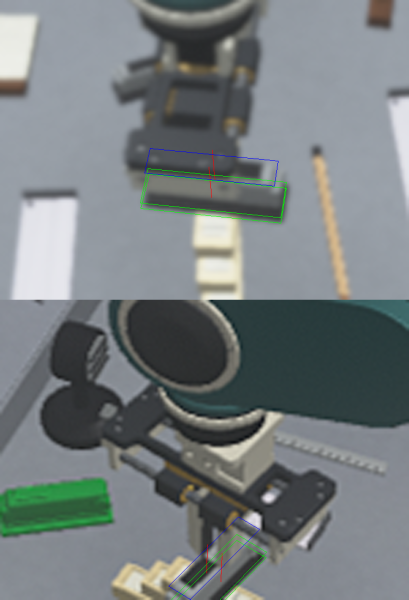

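```bash
python3 -c "
from h import *
ci=camera_info('wrist');o=snapshot('wrist')[:,:,::-1].copy()
s=bot.read_state();R=s['ee_rot'];T=s['ee_pos']
for k in(-1,1):
    a=[tuple(int(v) for v in q) for q in proj(ci,[T+R[:,1]*k*.0077,T+R[:,1]*k*.0077-R[:,2]*.06])];cv2.line(o,a[0],a[1],(0,0,255),1)
    print(a)
cv2.imwrite('pics/w2.png',o)
"
```

```text
[(307, 225), (302, 267)]
[(329, 225), (332, 267)]
```

View pics/w2.png

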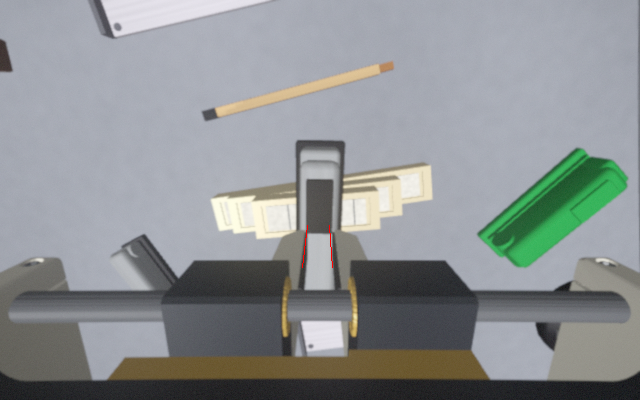

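The wrist view shows the finger tips at about (305,232) and (335,232), lying over the stapler's top, and they closed to 15 mm with no force. So the real tips are at least 29 mm above the reported TCP. Opening and going 30 mm lower is therefore safe.

Request:
move_arm --rows '[{"angular": [0, 0, 0], "linear": [0, 0, 0], "jaw": 60}, {"angular": [0, 0, 0], "linear": [0, 0, 0], "jaw": 60}, {"angular": [0, 0, 0], "linear": [0, 0, 0], "jaw": 60}, {"angular": [0, 0, 0], "linear": [0, 0, 0], "jaw": 60}, {"angular": [0, 0, 0], "linear": [0, 0, 0], "jaw": 60}, {"angular": [0, 0, 0], "linear": [0, 0, 0], "jaw": 60}, {"angular": [0, 0, 0], "linear": [0, 0, 0], "jaw": 60}, {"angular": [0, 0, 0], "linear": [0, 0, 0], "jaw": 60}]'

```text
clock: 5.12
ee_pos: [0.5195, -0.0125, 0.0674]
ee_rot: [[0.29, 0.957, 0.0], [0.957, -0.29, -0.0], [-0.0, 0.0, -1.0]]
force: [1.2, 0.3, 0.2]
width: 0.0591
finger_force: 0.0
```

```bash
python3 -c "
from h import *
ci=camera_info('wrist');im=snapshot('wrist')
s=bot.read_state();R=s['ee_rot'];T=s['ee_pos'];w=s['width'];print(w)
for k in(0,.01,.02,.03,.04): print(k,proj(ci,[T+R[:,1]*j*w/2-R[:,2]*k+R[:,0]*a for j in(-1,1) for a in(.0075,)]).round(0).tolist())
cv2.imwrite('pics/w3.png',cv2.resize(im[190:270,220:420,::-1],None,fx=4,fy=4,interpolation=2))
"
```

```text
0.05943019288420367
0 [[276.0, 215.0], [360.0, 215.0]]
0.01 [[274.0, 220.0], [362.0, 220.0]]
0.02 [[271.0, 225.0], [365.0, 225.0]]
0.03 [[269.0, 231.0], [367.0, 231.0]]
0.04 [[266.0, 238.0], [370.0, 238.0]]
```

View pics/w3.png

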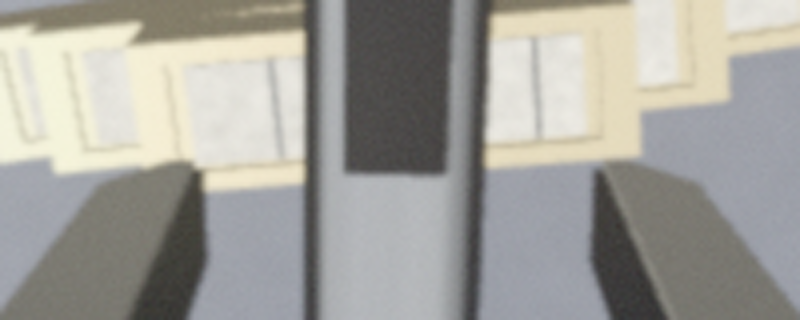

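The tip corners are at wrist (269,231) and (370,231). That matches a point 30 mm behind the reported TCP, so the tips end 30 mm short. I'll allow for that from here on.

Request:
move_arm --rows '[{"angular": [0, 0, 0], "linear": [0, 0, 12], "jaw": 55}, {"angular": [0, 0, 0], "linear": [0, 0, 22], "jaw": 50}, {"angular": [0, 0, 0], "linear": [0, 0, 28], "jaw": 45}, {"angular": [0, 0, 0], "linear": [0, 0, 30], "jaw": 40}, {"angular": [0, 0, 0], "linear": [0, 0, 30], "jaw": 15}, {"angular": [0, 0, 0], "linear": [0, 0, 30], "jaw": 15}, {"angular": [0, 0, 0], "linear": [0, 0, 30], "jaw": 15}, {"angular": [0, 0, 0], "linear": [0, 0, 30], "jaw": 15}, {"angular": [0, 0, 0], "linear": [0, 0, 30], "jaw": 15}, {"angular": [0, 0, 0], "linear": [0, 0, 30], "jaw": 15}]' --grip_force 25

```text
clock: 6.0
ee_pos: [0.5197, -0.0125, 0.0377]
ee_rot: [[0.29, 0.957, 0.001], [0.957, -0.29, -0.0], [0.0, 0.001, -1.0]]
force: [-0.6, -0.2, 1.5]
width: 0.0238
finger_force: 25.0
```

```bash
sed -i 's/def go(x,y,z,yaw,pr=True):/def go(x,y,z,yaw,pr=True): # z of the true finger tips (30 mm behind the TCP)\n    z-=.030/' h.py; python3 -c "
from h import *
s=bot.read_state();print(s['width'],s['finger_force'],s['force'],s['ee_pos'])
go(.4978,-.332,.2,.18-np.pi/2)"
```

```text
0.023817938468044583 24.97028946876526 [-0.64028352 -0.18367493  1.47741061] [ 0.51965177 -0.01251138  0.03773862]
go lin [-312.1   71.9 -132.3] ang [ 0.  -0.  62.8] j6~ 0.8 t 6.0
```

Request:
move_arm --rows '[{"angular": [0, 0, 0], "linear": [0, 0, -5], "jaw": 15}, {"angular": [0, 0, 0], "linear": [0, 0, -20], "jaw": 15}, {"angular": [0, 0, 0], "linear": [0, 0, -50], "jaw": 15}, {"angular": [0, 0, 0], "linear": [0, 0, -90], "jaw": 15}, {"angular": [0, 0, 7], "linear": [-30, 7, -120], "jaw": 15}, {"angular": [0, 0, 14], "linear": [-65, 15, -132], "jaw": 15}, {"angular": [0, 0, 21], "linear": [-100, 23, -132], "jaw": 15}, {"angular": [0, 0, 28], "linear": [-140, 32, -132], "jaw": 15}, {"angular": [0, 0, 35], "linear": [-180, 41, -132], "jaw": 15}, {"angular": [0, 0, 42], "linear": [-215, 50, -132], "jaw": 15}]'

```text
clock: 6.83
ee_pos: [0.5042, -0.235, 0.1699]
ee_rot: [[0.859, 0.512, 0.0], [0.512, -0.859, -0.0], [0.0, 0.001, -1.0]]
force: [0.8, 0.1, -1.5]
width: 0.0239
finger_force: 25.0
```

```bash
python3 -c "
from h import *
s=bot.read_state();print(s['width'],s['finger_force'],s['force'])
go(.4978,-.332,.2,.18-np.pi/2)"
```

```text
0.023938137597287818 24.965063631534576 [ 0.79306639  0.1377495  -1.46275987]
go lin [-55.1  80.1  -0. ] ang [ 0.  -0.  20.5] j6~ 0.8 t 6.8333
```

Request:
move_arm --rows '[{"angular": [0, 0, 7], "linear": [-19, 27, 0], "jaw": 15}, {"angular": [0, 0, 14], "linear": [-38, 54, 0], "jaw": 15}, {"angular": [0, 0, 20.5], "linear": [-55, 80, 0], "jaw": 15}, {"angular": [0, 0, 20.5], "linear": [-55, 80, 0], "jaw": 15}, {"angular": [0, 0, 20.5], "linear": [-55, 80, 0], "jaw": 15}]'

```text
clock: 7.25
ee_pos: [0.4988, -0.3309, 0.1692]
ee_rot: [[0.983, 0.183, -0.001], [0.183, -0.983, 0.001], [-0.001, -0.001, -1.0]]
force: [0.3, 0.8, -1.5]
width: 0.0239
finger_force: 25.0
```

```bash
python3 - <<'E'
from h import *
ci=camera_info('wrist');im=snapshot('wrist')
s=bot.read_state();print(s['ee_pos'].round(4))
for t in ("stapler_mat","stapler"):
    L=silhouettes('wrist',t);print(t,[(round(d["conf"],2),np.round(d["centre"]),int(d["mask"].sum())) for d in L])
o=im[:,:,::-1].copy()
p=[.4978,-.332,.18]
cs,_=cv2.findContours(render(ci,M['stapler_mat'],p,0,2).astype(np.uint8),0,1);cv2.drawContours(o,cs,-1,(0,0,255),1)
tip=s['ee_pos']+[0,0,.03]
R=s['ee_rot']; yaw=np.arctan2(R[1,0],R[0,0])
p=[tip[0],tip[1],yaw]; print(p)
cs,_=cv2.findContours(render(ci,M['stapler'],p,tip[2]-.0127,2).astype(np.uint8),0,1);cv2.drawContours(o,cs,-1,(0,255,0),1)
cv2.imwrite('pics/w4.png',o)
go(.4978,-.332,.0175,.18-np.pi/2)
E
```

```text
[ 0.499  -0.3298  0.1693]
stapler_mat [(0.97, array([319., 132.]), 841)]
stapler [(0.94, array([321., 220.]), 8442), (0.89, array([365.,  21.]), 1217), (0.56, array([ 79., 252.]), 1652)]
[np.float64(0.49901078871536453), np.float64(-0.3298122629901492), np.float64(0.18579329824797633)]
go lin [ -2.1   2.8 182.1] ang [-0.  -0.   0.4] j6~ 0.8 t 7.4
```

View pics/w4.png

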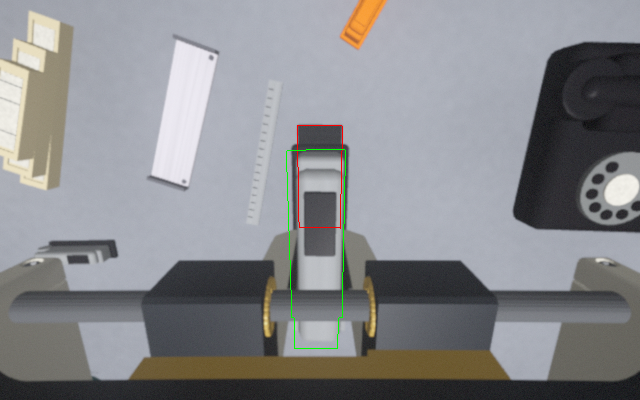

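The picture shows the held stapler at (320,145–345). Its front reaches about 3 mm further than the model, and it is in line with the mat (red). Lowering with that correction.

Request:
move_arm --rows '[{"angular": [0, 0, 0], "linear": [-5, 1, 40], "jaw": 15}, {"angular": [0, 0, 0], "linear": [-5, 1, 80], "jaw": 15}, {"angular": [0, 0, 0], "linear": [-5, 1, 115], "jaw": 15}, {"angular": [0, 0, 0], "linear": [-5, 1, 145], "jaw": 15}, {"angular": [0, 0, 0], "linear": [-5, 1, 163], "jaw": 15}, {"angular": [0, 0, 0], "linear": [-5, 1, 173], "jaw": 15}, {"angular": [0, 0, 0], "linear": [-5, 1, 178], "jaw": 15}, {"angular": [0, 0, 0], "linear": [-5, 1, 179], "jaw": 15}, {"angular": [0, 0, 0], "linear": [-5, 1, 179], "jaw": 15}]'

```text
clock: 8.15
ee_pos: [0.4952, -0.3317, -0.0084]
ee_rot: [[0.983, 0.185, 0.001], [0.185, -0.983, -0.001], [0.001, 0.001, -1.0]]
force: [0.2, -0.9, -1.1]
width: 0.0243
finger_force: 25.0
```

Request:
move_arm --rows '[{"angular": [0, 0, 0], "linear": [0, 0, 1], "jaw": 15}, {"angular": [0, 0, 0], "linear": [0, 0, 1], "jaw": 15}]'

```text
clock: 8.32
ee_pos: [0.4951, -0.3319, -0.0094]
ee_rot: [[0.983, 0.185, 0.001], [0.185, -0.983, -0.001], [0.001, 0.001, -1.0]]
force: [0.8, 0.8, -2.0]
width: 0.0241
finger_force: 25.0
```

Request:
move_arm --rows '[{"angular": [0, 0, 0], "linear": [0, 0, 1], "jaw": 15}, {"angular": [0, 0, 0], "linear": [0, 0, 2], "jaw": 15}, {"angular": [0, 0, 0], "linear": [0, 0, 2], "jaw": 15}]'

```text
clock: 8.57
ee_pos: [0.4947, -0.3318, -0.0122]
ee_rot: [[0.983, 0.185, 0.001], [0.185, -0.983, -0.0], [0.001, 0.001, -1.0]]
force: [0.7, -0.1, -0.5]
width: 0.0233
finger_force: 25.0
```

Request:
move_arm --rows '[{"angular": [0, 0, 0], "linear": [0, 0, 1], "jaw": 15}, {"angular": [0, 0, 0], "linear": [0, 0, 1], "jaw": 15}, {"angular": [0, 0, 0], "linear": [0, 0, 1], "jaw": 15}]'

```text
clock: 8.82
ee_pos: [0.4947, -0.3318, -0.0122]
ee_rot: [[0.983, 0.185, 0.001], [0.185, -0.983, -0.0], [0.0, 0.001, -1.0]]
force: [-5.4, 4.3, 12.8]
width: 0.0236
finger_force: 25.0
```

Contact is at the expected height. Releasing and rising.

Request:
move_arm --rows '[{"angular": [0, 0, 0], "linear": [0, 0, -0.5], "jaw": 55}, {"angular": [0, 0, 0], "linear": [0, 0, -0.5], "jaw": 55}, {"angular": [0, 0, 0], "linear": [0, 0, -0.5], "jaw": 55}, {"angular": [0, 0, 0], "linear": [0, 0, -0.5], "jaw": 55}, {"angular": [0, 0, 0], "linear": [0, 0, -0.5], "jaw": 55}, {"angular": [0, 0, 0], "linear": [0, 0, -20], "jaw": 55}, {"angular": [0, 0, 0], "linear": [0, 0, -60], "jaw": 55}, {"angular": [0, 0, 0], "linear": [0, 0, -100], "jaw": 55}, {"angular": [0, 0, 0], "linear": [0, 0, -140], "jaw": 55}, {"angular": [0, 0, 0], "linear": [0, 0, -180], "jaw": 55}]'

```text
clock: 9.65
ee_pos: [0.4942, -0.3313, 0.1683]
ee_rot: [[0.983, 0.185, -0.0], [0.185, -0.983, 0.0], [-0.0, -0.0, -1.0]]
force: [0.7, -0.3, 0.1]
width: 0.0549
finger_force: 0.0
```

```bash
cat > m2.py <<'E'
from h import *
# check stapler, measure the visible holders by scene+side
cs={n:camera_info(n) for n in("scene","side")}
ims={n:snapshot(n) for n in cs}
def meas(t,z0,c,r=30,allow=None):
    V=[]
    for n in cs:
        e=proj(cs[n],[[*c[:2],z0+.01]])[0]
        L=[d for d in silhouettes(n,t) if np.hypot(*(np.array(d["centre"])-e))<r]
        print(t,n,e.round(),[(round(d["conf"],2),np.round(d["centre"]),int(d["mask"].sum())) for d in L])
        if L: V.append((cs[n],L[0]["mask"]))
    if V:
        p,q=fit(t,V,z0,c);print(t,p.round(4),round(q,3),[fit(t,[v],z0,p)[0].round(4) for v in V])
if __name__=="__main__":
    meas("stapler",.004,[.497,-.332,.18])
    meas("holder_short",.036,[.52,-.01,.0])
    for n,(r,c) in dict(scene=(140,240),side=(160,270)).items():
        cv2.imwrite(f"pics/p_{n}.png",cv2.resize(ims[n][r:r+120,c:c+120,::-1],None,fx=4,fy=4,interpolation=2))
    go(.52,-.01,.25,np.pi/2)
E
python3 m2.py; python3 -c "
import cv2,numpy as np
cv2.imwrite('pics/pp.png',cv2.resize(np.hstack([cv2.imread('pics/p_scene.png'),cv2.imread('pics/p_side.png')]),(800,400)))"
```

```text
stapler scene [157. 215.] [(0.83, array([162., 215.]), 751), (0.33, array([168., 231.]), 353)]
stapler side [374. 134.] [(0.88, array([372., 133.]), 602)]
stapler [ 0.4968 -0.3322  0.2015] 0.863 [array([ 0.4968, -0.332 ,  0.2025]), array([ 0.4973, -0.3346,  0.1888])]
holder_short scene [299. 195.] [(0.6, array([296., 195.]), 579)]
holder_short side [327. 207.] [(0.88, array([330., 206.]), 492)]
holder_short [ 0.5173 -0.0099 -0.2193] 0.911 [array([ 0.5175, -0.0101, -0.2139]), array([ 0.5178, -0.0109, -0.1992])]
go lin [  84.7 -311.   -54.8] ang [-0.1  0.1 10.6] j6~ 1.55 t 9.95
```

View pics/pp.png

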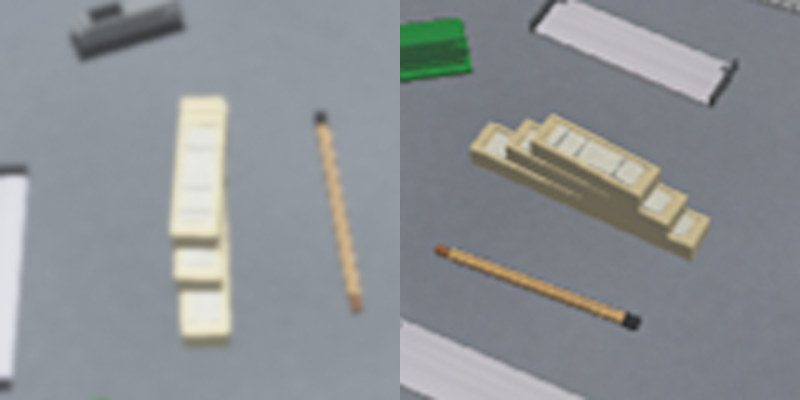

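The picture shows the bare stack with the short holder on top (left panel (200,170), right panel (595,155)). The fits agree to 1 mm, and the stapler sits centred on the mat. Next is the short holder.

```bash
sed -i 's/^    yaw=j1-.*/    cur=np.arctan2(R[1,1],R[0,1]);yaw=cur+((yaw-cur+np.pi\/2)%np.pi-np.pi\/2)/' h.py; python3 -c "
from h import *
go(.5175,-.0103,.12,np.pi/2-.21)"
```

```text
go lin [  82.4 -311.    75.2] ang [-0.1  0.1 22.7] j6~ 1.76 t 9.95
```

Request:
move_arm --rows '[{"angular": [0, 0, 4], "linear": [11, -40, 0], "jaw": 55}, {"angular": [0, 0, 8], "linear": [21, -80, 0], "jaw": 55}, {"angular": [0, 0, 12], "linear": [32, -120, 0], "jaw": 55}, {"angular": [0, 0, 16], "linear": [42, -160, 0], "jaw": 55}, {"angular": [0, 0, 20], "linear": [53, -200, 0], "jaw": 55}, {"angular": [0, 0, 22.7], "linear": [63, -240, 10], "jaw": 55}, {"angular": [0, 0, 22.7], "linear": [74, -280, 30], "jaw": 55}, {"angular": [0, 0, 22.7], "linear": [80, -303, 55], "jaw": 55}, {"angular": [0, 0, 22.7], "linear": [82, -311, 75], "jaw": 55}, {"angular": [0, 0, 22.7], "linear": [82, -311, 75], "jaw": 55}]'

```text
clock: 10.78
ee_pos: [0.515, -0.0086, 0.0857]
ee_rot: [[0.978, -0.206, -0.008], [-0.206, -0.979, 0.001], [-0.008, 0.001, -1.0]]
force: [-0.0, -1.0, -1.5]
width: 0.0553
finger_force: 0.0
```

```bash
cat > w.py <<'E'
import sys
from h import *
def wl(t,z0,p0):
    ci=camera_info("wrist");im=snapshot("wrist");s=bot.read_state();R=s["ee_rot"];T=s["ee_pos"]
    L=silhouettes("wrist",t);e=proj(ci,[[p0[0],p0[1],z0+.01]])[0]
    print("exp",e.round(),[(round(d["conf"],2),np.round(d["centre"]),int(d["mask"].sum())) for d in L])
    L=[d for d in L if np.hypot(*(np.array(d["centre"])-e))<50]
    if L:
        m=L[0]["mask"].copy();p,q=fit(t,[(ci,m)],z0,p0);print(t,p.round(4),round(q,3))
    cv2.imwrite("pics/wl.png",im[:,:,::-1])
a=sys.argv; wl(a[1],float(a[2]),[float(v) for v in a[3:6]])
go(*[float(v) for v in a[6:9]],np.pi/2+float(a[9]))
E
python3 w.py holder_short .036 .5175 -.0103 -.21  .5175 -.0103 .0395 -.21
```

```text
exp [320. 206.] [(0.77, array([319., 198.]), 4237)]
holder_short [ 0.5184 -0.0096 -0.2094] 0.977
go lin [ 0.6 -0.7 81. ] ang [0.  0.1 0. ] j6~ 1.76 t 10.8833
```

Agrees within 1 mm. Down and grip.

Request:
move_arm --rows '[{"angular": [0, 0, 0], "linear": [1, -0.5, 30], "jaw": 55}, {"angular": [0, 0, 0], "linear": [1, -0.5, 55], "jaw": 50}, {"angular": [0, 0, 0], "linear": [1, -0.5, 71], "jaw": 45}, {"angular": [0, 0, 0], "linear": [1, -0.5, 79], "jaw": 45}, {"angular": [0, 0, 0], "linear": [1, -0.5, 81], "jaw": 45}, {"angular": [0, 0, 0], "linear": [1, -0.5, 81], "jaw": 20}, {"angular": [0, 0, 0], "linear": [1, -0.5, 81], "jaw": 20}, {"angular": [0, 0, 0], "linear": [1, -0.5, 81], "jaw": 20}, {"angular": [0, 0, 0], "linear": [1, -0.5, 81], "jaw": 20}, {"angular": [0, 0, 0], "linear": [1, -0.5, 81], "jaw": 20}]' --grip_force 12

```text
clock: 11.72
ee_pos: [0.5196, -0.0108, 0.0119]
ee_rot: [[0.978, -0.209, 0.002], [-0.209, -0.978, -0.001], [0.002, 0.0, -1.0]]
force: [-1.0, -3.0, 7.2]
width: 0.0299
finger_force: 12.0
```

```bash
python3 -c "
from h import *
s=bot.read_state();print(s['width'],s['finger_force'],s['ee_pos'])
go(.5357,.33,.16,np.pi/2+.048)"
```

```text
0.02989173043393083 12.000691294670105 [ 0.51963061 -0.01079534  0.01191578]
go lin [ -55.3 -336.6 -118.2] ang [  0.   -0.1 -14.8] j6~ 2.07 t 11.7167
```

Request:
move_arm --rows '[{"angular": [0, 0, 0], "linear": [0, 0, -3], "jaw": 20}, {"angular": [0, 0, 0], "linear": [0, 0, -10], "jaw": 20}, {"angular": [0, 0, 0], "linear": [0, 0, -35], "jaw": 20}, {"angular": [0, 0, 0], "linear": [0, 0, -70], "jaw": 20}, {"angular": [0, 0, -2], "linear": [-5, -30, -105], "jaw": 20}, {"angular": [0, 0, -4], "linear": [-11, -68, -118], "jaw": 20}, {"angular": [0, 0, -6], "linear": [-17, -106, -118], "jaw": 20}, {"angular": [0, 0, -8], "linear": [-23, -144, -118], "jaw": 20}, {"angular": [0, 0, -10], "linear": [-30, -182, -118], "jaw": 20}, {"angular": [0, 0, -12], "linear": [-36, -220, -118], "jaw": 20}]'

```text
clock: 12.55
ee_pos: [0.5292, 0.2142, 0.1295]
ee_rot: [[1.0, 0.001, 0.001], [0.001, -1.0, 0.0], [0.001, -0.0, -1.0]]
force: [1.5, 0.2, -1.1]
width: 0.0299
finger_force: 12.0
```

Request:
move_arm --rows '[{"angular": [0, 0, -1], "linear": [-6, -38, 0], "jaw": 20}, {"angular": [0, 0, -2], "linear": [-12, -76, 0], "jaw": 20}, {"angular": [0, 0, -3], "linear": [-17, -100, 0], "jaw": 20}, {"angular": [0, 0, -3], "linear": [-19, -116, 0], "jaw": 20}, {"angular": [0, 0, -3], "linear": [-19, -116, 0], "jaw": 20}]'

```text
clock: 12.97
ee_pos: [0.5101, 0.3306, 0.1287]
ee_rot: [[0.999, 0.053, -0.0], [0.053, -0.999, 0.0], [-0.0, -0.0, -1.0]]
force: [0.3, 0.4, -0.9]
width: 0.0298
finger_force: 12.0
```

```bash
cat > w2.py <<'E'
import sys
from h import *
# holding: fit held thing (underside z from tool) and bay in the wrist view
ht,dz,bt=sys.argv[1],float(sys.argv[2]),sys.argv[3]; b0=[float(v) for v in sys.argv[4:7]]
ci=camera_info("wrist");im=snapshot("wrist");s=bot.read_state();R=s["ee_rot"];T=s["ee_pos"]
print(s['width'],T.round(4))
for t,z0,p0 in((ht,T[2]+dz,[T[0],T[1],np.arctan2(R[1,0],R[0,0])]),(bt,0,b0)):
    L=silhouettes("wrist",t);e=proj(ci,[[p0[0],p0[1],z0+.01]])[0]
    print(t,"exp",e.round(),[(round(d["conf"],2),np.round(d["centre"]),int(d["mask"].sum())) for d in L])
    o=render(ci,M[t],p0,z0,2); print(" model cols/rows",*[ (np.where(o.any(a))[0][[0,-1]]) for a in(0,1)])
    for d in L[:2]:
        m=d["mask"]; print(" mask",*[ (np.where(m.any(a))[0][[0,-1]]) for a in(0,1)])
cv2.imwrite("pics/wl.png",im[:,:,::-1])
meas=__import__("m2").meas
meas(ht,T[2]+dz,[T[0],T[1],np.arctan2(R[1,0],R[0,0])])
go(b0[0],b0[1],T[2]+.03,np.pi/2+b0[2])
E
python3 w2.py holder_short .0241 bay_short .5357 .33 .048
```

```text
0.029726321677667922 [0.5105 0.329  0.1286]
holder_short exp [320. 247.] []
 model cols/rows [292 349] [166 324]
bay_short exp [320. 164.] [(0.87, array([322., 138.]), 2740), (0.74, array([456., 171.]), 7602)]
 model cols/rows [298 343] [104 219]
 mask [300 344] [105 168]
 mask [417 511] [ 85 259]
holder_short scene [459. 135.] [(0.78, array([461., 144.]), 454)]
holder_short side [269. 306.] [(0.58, array([284., 312.]), 411)]
holder_short [0.5088 0.3277 0.0267] 0.487 [array([0.509 , 0.3279, 0.0082]), array([0.5075, 0.328 , 0.0352])]
go lin [24.7 -1.6  0. ] ang [-0.  -0.   0.1] j6~ 2.07 t 13.3167
```

The bay mask matches the model. Shift 25 mm and lower.

Request:
move_arm --rows '[{"angular": [0, 0, 0], "linear": [15, -1, 20], "jaw": 20}, {"angular": [0, 0, 0], "linear": [24.5, -1.5, 50], "jaw": 20}, {"angular": [0, 0, 0], "linear": [24.5, -1.5, 85], "jaw": 20}, {"angular": [0, 0, 0], "linear": [24.5, -1.5, 115], "jaw": 20}, {"angular": [0, 0, 0], "linear": [24.5, -1.5, 133], "jaw": 20}, {"angular": [0, 0, 0], "linear": [24.5, -1.5, 142], "jaw": 20}, {"angular": [0, 0, 0], "linear": [24.5, -1.5, 145], "jaw": 20}, {"angular": [0, 0, 0], "linear": [24.5, -1.5, 146.5], "jaw": 20}, {"angular": [0, 0, 0], "linear": [24.5, -1.5, 146.5], "jaw": 20}]'

```text
clock: 14.07
ee_pos: [0.5358, 0.3311, -0.0168]
ee_rot: [[0.999, 0.051, 0.001], [0.051, -0.999, 0.001], [0.001, -0.001, -1.0]]
force: [0.1, -0.0, -0.9]
width: 0.03
finger_force: 12.0
```

Request:
move_arm --rows '[{"angular": [0, 0, 0], "linear": [0, 0, 1], "jaw": 20}, {"angular": [0, 0, 0], "linear": [0, 0, 1], "jaw": 20}]'

```text
clock: 14.23
ee_pos: [0.5356, 0.3312, -0.0179]
ee_rot: [[0.999, 0.051, 0.002], [0.051, -0.999, 0.001], [0.002, -0.001, -1.0]]
force: [-0.1, 0.1, -0.4]
width: 0.03
finger_force: 12.0
```

Request:
move_arm --rows '[{"angular": [0, 0, 0], "linear": [0, 0, 1], "jaw": 20}, {"angular": [0, 0, 0], "linear": [0, 0, 1], "jaw": 20}, {"angular": [0, 0, 0], "linear": [0, 0, 1], "jaw": 20}]'

```text
clock: 14.48
ee_pos: [0.5352, 0.331, -0.0198]
ee_rot: [[0.999, 0.051, 0.0], [0.051, -0.999, 0.0], [0.0, -0.0, -1.0]]
force: [0.1, -0.4, 0.2]
width: 0.0298
finger_force: 12.0
```

Request:
move_arm --rows '[{"angular": [0, 0, 0], "linear": [0, 0, 1], "jaw": 20}, {"angular": [0, 0, 0], "linear": [0, 0, 1], "jaw": 20}, {"angular": [0, 0, 0], "linear": [0, 0, 1], "jaw": 20}]'

```text
clock: 14.73
ee_pos: [0.5353, 0.3311, -0.0202]
ee_rot: [[0.999, 0.051, 0.0], [0.051, -0.999, 0.0], [0.0, -0.0, -1.0]]
force: [-2.8, -0.9, 7.9]
width: 0.0298
finger_force: 12.0
```

Contact at the predicted height. Releasing, then rising and measuring the medium holder.

Request:
move_arm --rows '[{"angular": [0, 0, 0], "linear": [0, 0, -1], "jaw": 55}, {"angular": [0, 0, 0], "linear": [0, 0, -1], "jaw": 55}, {"angular": [0, 0, 0], "linear": [0, 0, -1], "jaw": 55}, {"angular": [0, 0, 0], "linear": [0, 0, -1], "jaw": 55}, {"angular": [0, 0, 0], "linear": [0, 0, -1], "jaw": 55}, {"angular": [0, 0, 0], "linear": [0, 0, -25], "jaw": 55}, {"angular": [0, 0, 0], "linear": [0, 0, -65], "jaw": 55}, {"angular": [0, 0, 0], "linear": [0, 0, -105], "jaw": 55}, {"angular": [0, 0, 0], "linear": [0, 0, -135], "jaw": 55}, {"angular": [0, 0, 0], "linear": [0, 0, -150], "jaw": 55}]'

```text
clock: 15.57
ee_pos: [0.5361, 0.3315, 0.1337]
ee_rot: [[0.999, 0.051, 0.004], [0.051, -0.999, 0.002], [0.004, -0.002, -1.0]]
force: [0.2, 0.1, 0.5]
width: 0.0553
finger_force: 0.0
```

```bash
python3 -c "
from m2 import *
meas('holder_short',.004,[.5357,.33,.048])
meas('holder_medium',.018,[.52,-.01,-.15])
go(.52,-.01,.13,np.pi/2-.15)"
```

```text
holder_short scene [446. 187.] [(0.58, array([444., 186.]), 603)]
holder_short side [264. 334.] [(0.56, array([265., 335.]), 721)]
holder_short [0.5314 0.3307 0.0476] 0.903 [array([0.5309, 0.33  , 0.0427]), array([0.5336, 0.3313, 0.0549])]
holder_medium scene [300. 199.] [(0.91, array([300., 202.]), 648)]
holder_medium side [327. 212.] []
holder_medium [ 0.5145 -0.0082 -0.1587] 0.813 [array([ 0.5145, -0.0082, -0.1587])]
go lin [-31.7 339.3  27.2] ang [ 0.1  0.1 11.5] j6~ 1.7 t 15.8667
```

Request:
move_arm --rows '[{"angular": [0, 0, 1], "linear": [-3, 38, 0], "jaw": 55}, {"angular": [0, 0, 2.5], "linear": [-7, 76, 0], "jaw": 55}, {"angular": [0, 0, 4], "linear": [-10, 114, 0], "jaw": 55}, {"angular": [0, 0, 5.5], "linear": [-14, 152, 0], "jaw": 55}, {"angular": [0, 0, 7], "linear": [-18, 190, 0], "jaw": 55}, {"angular": [0, 0, 8.5], "linear": [-21, 228, 0], "jaw": 55}, {"angular": [0, 0, 10], "linear": [-25, 266, 0], "jaw": 55}, {"angular": [0, 0, 11.5], "linear": [-28, 304, 0], "jaw": 55}, {"angular": [0, 0, 11.5], "linear": [-32, 330, 0], "jaw": 55}, {"angular": [0, 0, 11.5], "linear": [-33, 339, 0], "jaw": 55}]'

```text
clock: 16.7
ee_pos: [0.5185, -0.0124, 0.1273]
ee_rot: [[0.988, -0.152, -0.002], [-0.152, -0.988, -0.0], [-0.002, 0.001, -1.0]]
force: [0.1, 0.3, 0.2]
width: 0.0552
finger_force: 0.0
```

```bash
python3 w.py holder_medium .018 .518 -.0085 -.158  .518 -.0085 .0295 -.158;cp pics/wl.png pics/wm.png
```

```text
exp [315. 193.] [(0.59, array([318., 186.]), 4080)]
holder_medium [ 0.5179 -0.0084 -0.1753] 0.974
go lin [ -1.1  -1.8 128.2] ang [0.  0.1 0.4] j6~ 1.71 t 16.8
```

View pics/wm.png

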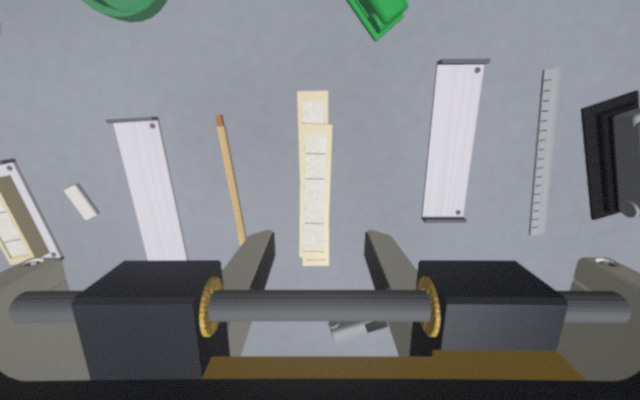

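The picture shows the medium holder at columns 300–332, rows 124–265, on the long one, and midway between the fingers. Descending.

Request:
move_arm --rows '[{"angular": [0, 0, 1], "linear": [-1, -2, 40], "jaw": 55}, {"angular": [0, 0, 1], "linear": [-1, -2, 80], "jaw": 50}, {"angular": [0, 0, 1], "linear": [-1, -2, 107], "jaw": 45}, {"angular": [0, 0, 1], "linear": [-1, -2, 122], "jaw": 45}, {"angular": [0, 0, 1], "linear": [-1, -2, 128], "jaw": 45}, {"angular": [0, 0, 1], "linear": [-1, -2, 129], "jaw": 45}, {"angular": [0, 0, 1], "linear": [-1, -2, 129], "jaw": 45}, {"angular": [0, 0, 1], "linear": [-1, -2, 129], "jaw": 20}, {"angular": [0, 0, 1], "linear": [-1, -2, 129], "jaw": 20}, {"angular": [0, 0, 1], "linear": [-1, -2, 129], "jaw": 20}]' --grip_force 12

```text
clock: 17.63
ee_pos: [0.5194, -0.0071, 0.001]
ee_rot: [[0.986, -0.166, 0.002], [-0.166, -0.986, -0.0], [0.002, -0.0, -1.0]]
force: [-0.2, 1.0, 4.5]
width: 0.0298
finger_force: 12.6
```

Request:
move_arm --rows '[{"angular": [0, 0, 0], "linear": [0, 0, 0], "jaw": 20}, {"angular": [0, 0, 0], "linear": [0, 0, 0], "jaw": 20}, {"angular": [0, 0, 0], "linear": [0, 0, 0], "jaw": 20}, {"angular": [0, 0, 0], "linear": [0, 0, 0], "jaw": 20}]'

```text
clock: 17.97
ee_pos: [0.5194, -0.0071, 0.001]
ee_rot: [[0.986, -0.166, 0.002], [-0.166, -0.986, 0.0], [0.001, -0.0, -1.0]]
force: [-1.2, 2.1, 6.9]
width: 0.0299
finger_force: 12.0
```

```bash
python3 -c "
from h import *
s=bot.read_state();print(s['width'],s['finger_force'],s['ee_pos'])
go(.54,-.16,.14,np.pi/2-.141)"
```

```text
0.02994598240469071 11.993776559829712 [ 0.51941583 -0.00711875  0.00095626]
go lin [  45.9  147.3 -109. ] ang [-0.  -0.1 -1.5] j6~ 1.42 t 17.9667
```

Request:
move_arm --rows '[{"angular": [0, 0, 0], "linear": [0, 0, -3], "jaw": 20}, {"angular": [0, 0, 0], "linear": [0, 0, -10], "jaw": 20}, {"angular": [0, 0, 0], "linear": [0, 0, -35], "jaw": 20}, {"angular": [0, 0, 0], "linear": [0, 0, -72], "jaw": 20}, {"angular": [0, 0, -1.5], "linear": [10, 30, -100], "jaw": 20}, {"angular": [0, 0, -1.5], "linear": [20, 65, -109], "jaw": 20}, {"angular": [0, 0, -1.5], "linear": [31, 100, -109], "jaw": 20}, {"angular": [0, 0, -1.5], "linear": [41, 130, -109], "jaw": 20}, {"angular": [0, 0, -1.5], "linear": [46, 147, -109], "jaw": 20}, {"angular": [0, 0, -1.5], "linear": [46, 147, -109], "jaw": 20}]'

```text
clock: 18.8
ee_pos: [0.5397, -0.1629, 0.1093]
ee_rot: [[0.99, -0.143, -0.0], [-0.143, -0.99, -0.001], [0.0, 0.001, -1.0]]
force: [-0.3, -0.5, -1.7]
width: 0.03
finger_force: 12.0
```

```bash
python3 w2.py holder_medium .017 bay_medium .54 -.16 -.141
```

```text
0.02967352518898443 [ 0.5396 -0.1613  0.1091]
holder_medium exp [315. 243.] [(0.61, array([323., 216.]), 9705)]
 model cols/rows [286 343] [127 346]
 mask [292 348] [129 347]
bay_medium exp [315. 192.] [(0.57, array([318., 118.]), 1086)]
 model cols/rows [290 339] [107 267]
 mask [291 339] [107 129]
holder_medium scene [223. 188.] [(0.6, array([223., 200.]), 764)]
holder_medium side [342. 139.] [(0.79, array([352., 144.]), 612)]
holder_medium [ 0.5372 -0.1604 -0.1352] 0.673 [array([ 0.5375, -0.1604, -0.1412]), array([ 0.5353, -0.1597, -0.1127])]
go lin [ 0.4  1.  -0. ] ang [-0.  -0.   0.1] j6~ 1.42 t 19.15
```

Request:
move_arm --rows '[{"angular": [0, 0, 0], "linear": [0.5, -0.5, 25], "jaw": 20}, {"angular": [0, 0, 0], "linear": [0.5, -0.5, 60], "jaw": 20}, {"angular": [0, 0, 0], "linear": [0.5, -0.5, 88], "jaw": 20}, {"angular": [0, 0, 0], "linear": [0.5, -0.5, 106], "jaw": 20}, {"angular": [0, 0, 0], "linear": [0.5, -0.5, 115], "jaw": 20}, {"angular": [0, 0, 0], "linear": [0.5, -0.5, 118], "jaw": 20}, {"angular": [0, 0, 0], "linear": [0.5, -0.5, 119.5], "jaw": 20}, {"angular": [0, 0, 0], "linear": [0.5, -0.5, 120.5], "jaw": 20}, {"angular": [0, 0, 0], "linear": [0.5, -0.5, 120.5], "jaw": 20}]'

```text
clock: 19.9
ee_pos: [0.541, -0.1595, -0.0104]
ee_rot: [[0.99, -0.14, 0.002], [-0.14, -0.99, -0.001], [0.002, 0.0, -1.0]]
force: [0.3, -0.0, -0.3]
width: 0.0297
finger_force: 12.0
```

Request:
move_arm --rows '[{"angular": [0, 0, 0], "linear": [0, 0, 1], "jaw": 20}, {"angular": [0, 0, 0], "linear": [0, 0, 1], "jaw": 20}, {"angular": [0, 0, 0], "linear": [0, 0, 1], "jaw": 20}]'

```text
clock: 20.15
ee_pos: [0.5405, -0.1595, -0.0121]
ee_rot: [[0.99, -0.14, 0.001], [-0.14, -0.99, -0.0], [0.001, 0.0, -1.0]]
force: [-0.4, 0.1, -1.8]
width: 0.0301
finger_force: 12.0
```

Request:
move_arm --rows '[{"angular": [0, 0, 0], "linear": [0, 0, 1], "jaw": 20}, {"angular": [0, 0, 0], "linear": [0, 0, 1.5], "jaw": 20}, {"angular": [0, 0, 0], "linear": [0, 0, 1.5], "jaw": 20}]'

```text
clock: 20.4
ee_pos: [0.5406, -0.1595, -0.0131]
ee_rot: [[0.99, -0.14, 0.001], [-0.14, -0.99, -0.0], [0.001, 0.0, -1.0]]
force: [-4.0, 1.3, 7.9]
width: 0.0297
finger_force: 12.0
```

Request:
move_arm --rows '[{"angular": [0, 0, 0], "linear": [0, 0, 0.5], "jaw": 20}, {"angular": [0, 0, 0], "linear": [0, 0, 0.5], "jaw": 20}, {"angular": [0, 0, 0], "linear": [0, 0, 0.5], "jaw": 20}]'

```text
clock: 20.65
ee_pos: [0.5407, -0.1595, -0.0133]
ee_rot: [[0.99, -0.14, 0.001], [-0.14, -0.99, -0.0], [0.001, 0.0, -1.0]]
force: [-4.5, 1.4, 12.3]
width: 0.0297
finger_force: 12.0
```

Contact. Release, rise and measure the long holder.

Request:
move_arm --rows '[{"angular": [0, 0, 0], "linear": [0, 0, -0.5], "jaw": 55}, {"angular": [0, 0, 0], "linear": [0, 0, -0.5], "jaw": 55}, {"angular": [0, 0, 0], "linear": [0, 0, -0.5], "jaw": 55}, {"angular": [0, 0, 0], "linear": [0, 0, -0.5], "jaw": 55}, {"angular": [0, 0, 0], "linear": [0, 0, -0.5], "jaw": 55}, {"angular": [0, 0, 0], "linear": [0, 0, -25], "jaw": 55}, {"angular": [0, 0, 0], "linear": [0, 0, -65], "jaw": 55}, {"angular": [0, 0, 0], "linear": [0, 0, -105], "jaw": 55}, {"angular": [0, 0, 0], "linear": [0, 0, -130], "jaw": 55}, {"angular": [0, 0, 0], "linear": [0, 0, -142], "jaw": 55}]'

```text
clock: 21.48
ee_pos: [0.5414, -0.1597, 0.1317]
ee_rot: [[0.99, -0.14, 0.004], [-0.14, -0.99, -0.002], [0.005, 0.001, -1.0]]
force: [-0.1, 0.2, 0.1]
width: 0.0549
finger_force: 0.0
```

```bash
python3 -c "
from m2 import *
meas('holder_medium',.004,[.54,-.16,-.14])
meas('holder_long',.0,[.52,-.01,-.12])
go(.52,-.01,.15,np.pi/2-.12)"
```

```text
holder_medium scene [234. 220.] [(0.74, array([238., 223.]), 835)]
holder_medium side [340. 171.] [(0.62, array([339., 173.]), 619)]
holder_medium [ 0.5392 -0.1613 -0.1424] 0.893 [array([ 0.5396, -0.1605, -0.1366]), array([ 0.5372, -0.1616, -0.185 ])]
holder_long scene [300. 204.] [(0.66, array([300., 206.]), 1091)]
holder_long side [327. 216.] [(0.66, array([329., 214.]), 990)]
holder_long [ 0.5213 -0.0089 -0.1369] 0.926 [array([ 0.5222, -0.0086, -0.1411]), array([ 0.5225, -0.0102, -0.1373])]
go lin [ -40.2 -144.9    5.2] ang [-0.   0.2 -1.2] j6~ 1.67 t 21.7833
```

Request:
move_arm --rows '[{"angular": [0, 0, 0], "linear": [-11, -39, 0], "jaw": 55}, {"angular": [0, 0, 0], "linear": [-22, -78, 0], "jaw": 55}, {"angular": [0, 0, 0], "linear": [-33, -116, 0], "jaw": 55}, {"angular": [0, 0, 0], "linear": [-39, -138, 5], "jaw": 55}, {"angular": [0, 0, 0], "linear": [-39, -145, 5], "jaw": 55}, {"angular": [0, 0, 0], "linear": [-39, -145, 5], "jaw": 55}]'

```text
clock: 22.28
ee_pos: [0.5215, -0.0089, 0.1209]
ee_rot: [[0.99, -0.138, -0.002], [-0.138, -0.99, 0.0], [-0.002, 0.0, -1.0]]
force: [0.5, -0.4, -0.3]
width: 0.0552
finger_force: 0.0
```

```bash
python3 w.py holder_long .0 .5215 -.009 -.138  .5215 -.009 .013 -.138
```

```text
exp [318. 189.] [(0.57, array([316., 178.]), 5016)]
holder_long [ 0.5225 -0.0084 -0.1412] 0.961
go lin [ -0.6  -1.8 138.7] ang [ 0.   0.1 -0.1] j6~ 1.69 t 22.3833
```

Request:
move_arm --rows '[{"angular": [0, 0, 0], "linear": [0, -1, 40], "jaw": 55}, {"angular": [0, 0, 0], "linear": [0, -1, 80], "jaw": 50}, {"angular": [0, 0, 0], "linear": [0, -1, 112], "jaw": 45}, {"angular": [0, 0, 0], "linear": [0, -1, 129], "jaw": 45}, {"angular": [0, 0, 0], "linear": [0, -1, 135], "jaw": 45}, {"angular": [0, 0, 0], "linear": [0, -1, 137], "jaw": 45}, {"angular": [0, 0, 0], "linear": [0, -1, 137], "jaw": 45}, {"angular": [0, 0, 0], "linear": [0, -1, 137], "jaw": 20}, {"angular": [0, 0, 0], "linear": [0, -1, 137], "jaw": 20}, {"angular": [0, 0, 0], "linear": [0, -1, 137], "jaw": 20}]' --grip_force 14

```text
clock: 23.22
ee_pos: [0.5229, -0.0094, -0.0134]
ee_rot: [[0.99, -0.14, 0.002], [-0.14, -0.99, -0.0], [0.002, -0.0, -1.0]]
force: [0.1, -1.9, 3.5]
width: 0.0298
finger_force: 11.3
```

Request:
move_arm --rows '[{"angular": [0, 0, 0], "linear": [0, 0, 0], "jaw": 20}, {"angular": [0, 0, 0], "linear": [0, 0, 0], "jaw": 20}, {"angular": [0, 0, 0], "linear": [0, 0, 0], "jaw": 20}, {"angular": [0, 0, 0], "linear": [0, 0, 0], "jaw": 20}]'

```text
clock: 23.55
ee_pos: [0.5229, -0.0094, -0.0134]
ee_rot: [[0.99, -0.14, 0.002], [-0.14, -0.99, -0.0], [0.002, 0.0, -1.0]]
force: [0.1, -1.9, 6.8]
width: 0.0295
finger_force: 14.0
```

```bash
python3 -c "
from h import *
s=bot.read_state();print(s['width'],s['finger_force'],s['ee_pos'])
go(.511,.175,.13,np.pi/2-.089)"
```

```text
0.029495757247253805 14.000696986913681 [ 0.52290623 -0.00943505 -0.01344654]
go lin [ -37.4 -180.9 -113.5] ang [ 0.  -0.1 -3. ] j6~ 1.99 t 23.55
```

Request:
move_arm --rows '[{"angular": [0, 0, 0], "linear": [0, 0, -3], "jaw": 20}, {"angular": [0, 0, 0], "linear": [0, 0, -10], "jaw": 20}, {"angular": [0, 0, 0], "linear": [0, 0, -35], "jaw": 20}, {"angular": [0, 0, 0], "linear": [0, 0, -72], "jaw": 20}, {"angular": [0, 0, -1], "linear": [-6, -30, -103], "jaw": 20}, {"angular": [0, 0, -2], "linear": [-14, -67, -113], "jaw": 20}, {"angular": [0, 0, -3], "linear": [-22, -105, -113], "jaw": 20}, {"angular": [0, 0, -3], "linear": [-30, -143, -113], "jaw": 20}, {"angular": [0, 0, -3], "linear": [-36, -172, -113], "jaw": 20}, {"angular": [0, 0, -3], "linear": [-37.5, -181, -113], "jaw": 20}]'

```text
clock: 24.38
ee_pos: [0.5097, 0.1787, 0.0991]
ee_rot: [[0.996, -0.086, 0.0], [-0.086, -0.996, 0.001], [0.0, -0.001, -1.0]]
force: [0.4, -0.0, -1.8]
width: 0.0291
finger_force: 14.0
```

```bash
python3 w2.py holder_long .0134 bay_long .511 .175 -.089
```

```text
0.028859929038804882 [0.5099 0.1783 0.0989]
holder_long exp [318. 240.] [(0.86, array([317., 196.]), 12532)]
 model cols/rows [289 347] [ 78 371]
 mask [291 347] [ 79 357]
bay_long exp [322. 193.] [(0.5, array([317.,  77.]), 189)]
 model cols/rows [297 349] [ 75 291]
 mask [297 347] [75 78]
holder_long scene [386. 157.] [(0.92, array([387., 173.]), 830)]
holder_long side [301. 253.] [(0.77, array([320., 257.]), 813)]
holder_long [ 0.5108  0.1734 -0.0843] 0.579 [array([ 0.5094,  0.1743, -0.0923]), array([ 0.5112,  0.1727, -0.095 ])]
go lin [ 0.3 -1.  -0.4] ang [ 0. -0. -0.] j6~ 1.99 t 24.7333
```

Request:
move_arm --rows '[{"angular": [0, 0, 0], "linear": [0.5, -1, 25], "jaw": 20}, {"angular": [0, 0, 0], "linear": [0.5, -1, 55], "jaw": 20}, {"angular": [0, 0, 0], "linear": [0.5, -1, 80], "jaw": 20}, {"angular": [0, 0, 0], "linear": [0.5, -1, 96], "jaw": 20}, {"angular": [0, 0, 0], "linear": [0.5, -1, 103], "jaw": 20}, {"angular": [0, 0, 0], "linear": [0.5, -1, 105], "jaw": 20}, {"angular": [0, 0, 0], "linear": [0.5, -1, 106], "jaw": 20}, {"angular": [0, 0, 0], "linear": [0.5, -1, 107], "jaw": 20}, {"angular": [0, 0, 0], "linear": [0.5, -1, 107], "jaw": 20}]'

```text
clock: 25.48
ee_pos: [0.5116, 0.1761, -0.0075]
ee_rot: [[0.996, -0.088, 0.001], [-0.088, -0.996, 0.0], [0.001, -0.001, -1.0]]
force: [0.0, -0.7, -0.5]
width: 0.0294
finger_force: 14.0
```

Request:
move_arm --rows '[{"angular": [0, 0, 0], "linear": [0, 0, 1], "jaw": 20}, {"angular": [0, 0, 0], "linear": [0, 0, 1], "jaw": 20}, {"angular": [0, 0, 0], "linear": [0, 0, 1], "jaw": 20}]'

```text
clock: 25.73
ee_pos: [0.5112, 0.1762, -0.0092]
ee_rot: [[0.996, -0.088, 0.0], [-0.088, -0.996, 0.0], [0.0, -0.0, -1.0]]
force: [0.3, 0.3, -1.3]
width: 0.0291
finger_force: 14.0
```

Request:
move_arm --rows '[{"angular": [0, 0, 0], "linear": [0, 0, 1], "jaw": 20}, {"angular": [0, 0, 0], "linear": [0, 0, 1.5], "jaw": 20}, {"angular": [0, 0, 0], "linear": [0, 0, 1.5], "jaw": 20}]'

```text
clock: 25.98
ee_pos: [0.5114, 0.1762, -0.0096]
ee_rot: [[0.996, -0.088, 0.001], [-0.088, -0.996, 0.0], [0.001, -0.0, -1.0]]
force: [-7.3, -2.6, 15.8]
width: 0.0295
finger_force: 14.0
```

Request:
move_arm --rows '[{"angular": [0, 0, 0], "linear": [0, 0, 0], "jaw": 55}, {"angular": [0, 0, 0], "linear": [0, 0, 0], "jaw": 55}, {"angular": [0, 0, 0], "linear": [0, 0, 0], "jaw": 55}, {"angular": [0, 0, 0], "linear": [0, 0, 0], "jaw": 55}, {"angular": [0, 0, 0], "linear": [0, 0, 0], "jaw": 55}, {"angular": [0, 0, 0], "linear": [0, 0, -25], "jaw": 55}, {"angular": [0, 0, 0], "linear": [0, 0, -65], "jaw": 55}, {"angular": [0, 0, 0], "linear": [0, 0, -105], "jaw": 55}, {"angular": [0, 0, 0], "linear": [0, 0, -140], "jaw": 55}, {"angular": [0, 0, 0], "linear": [0, 0, -160], "jaw": 55}]'

```text
clock: 26.82
ee_pos: [0.5118, 0.1764, 0.1534]
ee_rot: [[0.996, -0.088, 0.004], [-0.088, -0.996, 0.001], [0.004, -0.002, -1.0]]
force: [0.3, 0.3, 0.7]
width: 0.0549
finger_force: 0.0
```

```bash
python3 -c "
from m2 import *
meas('holder_long',.004,[.511,.175,-.09])
meas('holder_medium',.004,[.54,-.16,-.14])
meas('holder_short',.004,[.532,.33,.05])
cv2.imwrite('pics/f.png',np.vstack([ims['scene'][110:320,130:530],ims['side'][110:360,190:590]])[:,:,::-1])"
```

```text
holder_long scene [379. 188.] [(0.62, array([378., 188.]), 1141)]
holder_long side [303. 277.] [(0.74, array([306., 278.]), 1324)]
holder_long [ 0.5107  0.1743 -0.0767] 0.94 [array([ 0.5095,  0.1748, -0.0819]), array([ 0.511 ,  0.1735, -0.0767])]
holder_medium scene [234. 220.] [(0.71, array([236., 222.]), 825)]
holder_medium side [340. 171.] [(0.52, array([358., 182.]), 67)]
holder_medium [ 0.5387 -0.1605 -0.1368] 0.495 [array([ 0.5387, -0.1605, -0.1368]), array([ 0.5357, -0.1681, -0.3812])]
holder_short scene [445. 185.] [(0.57, array([446., 188.]), 658)]
holder_short side [265. 334.] [(0.92, array([264., 334.]), 718)]
holder_short [0.5335 0.3303 0.0477] 0.907 [array([0.5331, 0.3296, 0.0455]), array([0.5357, 0.3314, 0.0392])]
```

View pics/f.png

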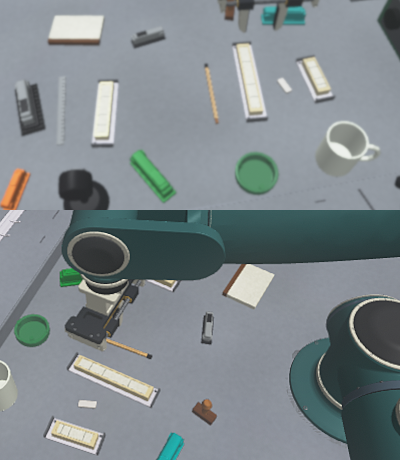

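The final picture shows the long (250,80), medium (105,112) and short (315,78) holders between their end stops, and the stapler on its mat (27,107). The ashtray and microphone are where they were, and the gripper is clear. Handing in.

```bash
python3 -c "
from bench import bot
print(bot.sign_off())"
```

```text
the job is handed in; nothing more can be done
None
```

I put the stapler lengthwise on its mat, then the short, medium and long holders each in the bay of matching length, in the order asked, and handed the job in after about 27 s; no verdict came back.

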